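Drive a taper-shank locating post into the fixture socket

ROBOT

A 6-joint arm with a two-finger parallel gripper is mounted at the origin on the work surface. World frame = base frame: x ahead of the robot, y to its left, z up, the work surface at z = 0. Lengths are in m, angles in rad, forces in N, time in s.
With the tool pointing down it reaches from about 0.2 to 0.875 m from the base axis. Payload 3.4 kg.
Tool frame: the origin (TCP) lies on the front face of the gripper's body, between the roots of the fingers; the fingertips stand 97 mm ahead of it and the grasp point (between the pads) lies 78 mm ahead of it; z points along the fingers, x is the direction in which the jaws open and shut, and the axes are right-handed (so a half turn about z gives the same grasp; the last joint's range is limited). The gripper opens to 94 mm and grips with 3 to 60 N. Pads are 16 mm wide; open, the fingers measure 119 mm over their backs; the gripper's body (75 mm by 177 mm) begins 78 mm behind the grasp point.
Start: joints at [1.018, 0.276, 1.505, -0, 1.361, -0.121], TCP at [0.241, 0.522, 0.303] pointing down, gripper open.
Joint ranges: [-2.89, 2.89], [-0.75, 2.08], [0.22, 2.7], [-1.18, 4.32], [0.11, 2.71], [-2.7, 2.7]. Speed limits (rad/s): [2.57, 2.57, 3.14, 3.14, 3.14, 3.14].

INTERFACE

Orientations are given as a rotation vector (axis times angle).
In Python, from workcell import arm gives the robot as it stands.
- The arm moves only by the shell command python3 -m jog 'ROWS'. ROWS is JSON, one flat list of numbers, 7 for each row, row after row: the shift along the tool's x, y, z in mm, then the turn, a rotation vector about the tool's x, y, z in degrees, then the finger opening in mm, from 0 to 94. A call has 1 to 12 rows; each row shifts and turns the pose as measured when the row begins, along the tool's axes as they then stand; what a row does not reach is not made up. A row lasts 1/8 s, in which the tool goes at most 62.5 mm and 10.7 degrees, less where a joint would pass 70% of its speed; a pose out of reach is approached as far as the arm can. A call is refused whole if a number of a shift passes 62.5 or a number of a turn 10.7, either way. A call with a gripper value outside its range is refused whole. The fingers move at their own pace and stop on an object; the grip force is fixed at half the most. Time passes only in rows, so rows that do not move let the fingers close. It gives the time, the measured TCP pose, the force and the opening at its end, in the units of the state.
- arm.read_state(): the state, without advancing time (a new reading comes with each control period).
- arm.read_camera(name): name is "side" or "top" or "wrist"; returns a dict with "pixels" (384x512x3 uint8, red, green, blue), "mtx" (3x3 intrinsics, pixels), "D" ([k1, k2, p1, p2, k3] as OpenCV has them; the pictures are not rectified), "T" (4x4, takes a point from camera to world coordinates). Camera axes: x right, y down, z forward; pixel columns grow to the right and rows downward; lengths in m; the calibration is good to about 2 mm. A picture is of the moment at which its call begins. There is no depth.
- arm.sign_off(): hands the job in, once; it reports no verdict.
Trained networks look in a picture, given as the dict that the camera call returned (one of the last four; its "shot" number tells which), for a name from the list of things; names that differ only in an ending like _2 or _b are one class to them, and where a whole thing is asked for, a point or a joint stands for the part that bears it (a point fixed in the world has none). Each returns a list of dicts, best first, with "score" (0 to 1); they miss things now and then, are a little off and sometimes report something else, mostly with a low value. They report only what shows in the picture. A call takes as long as a camera call. They do not tell look-alikes from the thing itself.
- arm.recognise(picture, label): "rect" ([centre column, centre row, width, height] in pixels, round what is visible of it).
- arm.cut_out(picture, label): "mask" (384x512 bool, what is visible of it) and "rect" ([centre column, centre row, width, height] in pixels, round what is visible of it).
- arm.spot_point(picture, label): "position" ([column, row] in pixels: a listed point, or the origin of a listed thing).
The state is a dict: "clock": time; "qpos": joint angles; "qvel": joint speeds; "joint_efforts": joint torques, N m; "position": TCP position; "tool_rot": TCP orientation; "wrist_force": force on the tool from outside, world axes, zero at the start; "torque": the same for the moment, N m; "width": finger opening in m.
Only numpy, scipy, OpenCV 4.12 (cv2) and the standard library are available. Lean on these libraries where they do the work, as an engineer would, in place of code of your own. Each camera call takes 0.05 s, during which the arm holds its last target.

TASK

Lift the flat-topped steel post out of the wooden rack, set its tapered shank in the socket of the fixture base and let go as soon as it stands there by itself. Then take the brass drift and, with its foot on the post's top, tap or press the post down until it is fully home, going no further under a firm push of about 25 N; never use more than 40 N, and do not drive it with the bare fingers. Finally stand the drift upright on the bench and leave the other things alone.

Things in the scene. Friction and masses are not known exactly. Their poses are not given: they have to be found in the camera images.
- fixture: Fixed base: steel foot 120 x 120 x 12 mm, an 80 x 80 mm grey block on it, its flat steel top (the socket face) 65 mm above the bench, with a 30 mm hole in the middle. In the hole, from 10 mm below the face, a tapering sleeve of six sprung segments (18 mm across, narrowing 2 mm per 10 mm of depth; bevelled at the top) grips the shank. Origin: centre of the underside; z up, x and y along the sides.
- socket_mouth (a point): Centre of the socket hole at the level of the socket face (65 mm above the bench); axes as the fixture base, z up out of the socket.
- rack: Fixed wooden block 70 mm (its x) x 150 mm (its y) x 60 mm high with two loose holes, 84 mm apart along its y. The flat-topped post and the pointed post hang upright in them, their collars on the block's top; which hole is which varies. Origin: centre of the underside.
- post_grip (a point): The flat-topped steel post (about 0.35 kg, 98 mm long): round tapered shank 50 mm long (15 mm thick at the tip, 25 mm at the collar), collar 40 mm across and 8 mm thick, then a plain cylinder 30 mm across, 40 mm high, flat on top. This point: on the axis, half-way up the plain cylinder, 20 mm below the flat top, 28 mm above the collar's underside. z along the axis, to the flat top.
- post_collar (a point): Point on the post's axis at the underside of its collar. Let go in the socket, the post stands with this 16 to 23 mm above the socket face. Driving it on takes a force growing from about 4 N to at most 15 N, until the shank stops dead with this point 1 to 13 mm above the face: where exactly differs each time, cannot be seen and must be felt. The post stays where it is driven to.
- drift_grip (a point): The brass drift (about 0.4 kg, 104 mm high), a round hand tool that stands upright on the bench: foot 36 mm across and 22 mm high with a flat underside, handle 26 mm across from 26 to 88 mm up, knob 34 mm across on top. This point lies on its axis half-way up, 52 mm above the flat underside. z along the axis, towards the knob.
- cone: Bystander: the pointed steel post, same shank and collar as the flat-topped one but with a narrower 26 mm cylinder ending in a cone. Origin at the tip of its shank; its top is 94 mm above that (104 mm above the bench in the rack). Leave it in the rack.
- offcut: Bystander: piece of angle iron, 50 x 130 mm and 50 mm high, lying on the far part of the bench. Origin: centre of the underside.
- wire_brush: Bystander: a brush with a wooden handle, lying on the far part of the bench. Origin: centre of the underside.
Mind the look-alikes: they are no part of the job. Leave any red look-alike of the part that bears post_grip alone.

How it is judged:
By the outcome, as a careful person would: the job done as asked, in the order asked, and still so for the second after the job is handed in, with the robot touching nothing.
It also fails if it takes over 64 s, if anything falls off the work surface, if the arm or the gripper's body presses on something with over 40 N, if the wrist force passes 120 N, or if a joint passes its speed limit or range.

## Working session

There is one attempt and no reset: what is moved stays moved. The work goes in short steps, Python scripts to look and compute and a shell command to move; the robot and the scene stay as the last step left them, time stands still between calls to the robot, and variables do not carry over. Pictures are saved under pics/ and viewed, and the job is handed in when it is done.

```bash
ls; mkdir -p pics; cat > h.py <<'E'
import numpy as np, cv2, pickle
from workcell import arm
from scipy.spatial.transform import Rotation as R
def ray(c,px):
    u=cv2.undistortPoints(np.array([[px]],float),c["mtx"],np.array(c["D"],float))[0,0]
    T=np.array(c["T"]); d=T[:3,:3]@np.array([u[0],u[1],1]); return T[:3,3],d/np.linalg.norm(d)
def atz(c,px,z):
    o,d=ray(c,px); return o+d*(z-o[2])/d[2]
def tri(rs):
    A=np.zeros((3,3));b=np.zeros(3)
    for o,d in rs:
        P=np.eye(3)-np.outer(d,d);A+=P;b+=P@o
    X=np.linalg.solve(A,b); return X,[np.linalg.norm((np.eye(3)-np.outer(d,d))@(X-o)) for o,d in rs]
def proj(c,X):
    T=np.linalg.inv(np.array(c["T"])); p=T[:3,:3]@np.array(X)+T[:3,3]
    return cv2.projectPoints(p.reshape(1,1,3),np.zeros(3),np.zeros(3),c["mtx"],np.array(c["D"],float))[0].ravel()
def save(c,n,crop=None,k=1):
    im=np.array(c["pixels"])[:,:,::-1]
    if crop: x0,y0,x1,y1=crop; im=im[y0:y1,x0:x1]
    im=cv2.resize(im,None,fx=k,fy=k,interpolation=cv2.INTER_CUBIC) if k!=1 else im
    cv2.imwrite("pics/"+n+".png",im)
E
python3 - <<'E'
from h import *
s=arm.read_state();print({k:np.round(v,3) for k,v in s.items()})
for n in("side","top"):
    c=arm.read_camera(n);save(c,n+"0",k=1.5);print(n,np.round(c["T"],3).tolist())
    for l in("fixture","socket_mouth","rack","post_grip","post_collar","drift_grip","cone","offcut","wire_brush"):
        print(l,[(np.round(r["position"],1).tolist(),round(r["score"],2)) for r in arm.spot_point(c,l)][:4])
c=arm.read_camera("wrist");save(c,"wrist0",k=1.5)
print(arm.read_state()["clock"])
E
```

```text
pics
{'clock': np.float64(0.0), 'qpos': array([ 1.018,  0.277,  1.506, -0.   ,  1.361, -0.121]), 'qvel': array([ 0.   ,  0.002,  0.004, -0.   , -0.   , -0.001]), 'joint_efforts': array([ 1.0000e-03, -4.0458e+01, -2.3723e+01,  7.0000e-02,  3.5000e-02,
       -0.0000e+00]), 'position': array([0.24 , 0.522, 0.302]), 'tool_rot': array([ 2.645e+00,  1.694e+00, -2.000e-03]), 'wrist_force': array([ 0.32 , -0.125, -0.64 ]), 'torque': array([ 0.008, -0.002, -0.033]), 'width': np.float64(0.094)}
side [[0.992, -0.053, 0.116, 0.521], [-0.126, -0.528, 0.84, -0.77], [0.017, -0.848, -0.53, 0.56], [0.0, 0.0, 0.0, 1.0]]
fixture [([203.7, 213.1], 0.65)]
socket_mouth [([203.3, 194.8], 0.64), ([225.2, 261.9], 0.52)]
rack [([222.5, 311.8], 0.85)]
post_grip [([225.2, 261.2], 0.79), ([218.6, 235.8], 0.78), ([203.7, 190.5], 0.35), ([318.1, 256.2], 0.25)]
post_collar [([221.3, 246.3], 0.82), ([221.1, 271.4], 0.7), ([206.6, 189.1], 0.7)]
drift_grip [([205.9, 152.5], 0.67)]
cone [([225.2, 326.4], 0.93)]
offcut [([289.9, 194.2], 0.86)]
wire_brush [([319.8, 259.0], 0.8)]
top [[0.02, -0.997, 0.079, 0.552], [-0.999, -0.022, -0.031, 0.0], [0.032, -0.079, -0.996, 0.876], [0.0, 0.0, 0.0, 1.0]]
fixture [([231.1, 243.3], 0.97)]
socket_mouth [([229.5, 244.0], 0.92)]
rack [([361.5, 235.8], 0.65)]
post_grip [([355.1, 235.8], 0.73), ([314.6, 234.0], 0.69)]
post_collar [([349.4, 232.8], 0.72), ([314.9, 233.4], 0.67), ([359.6, 233.7], 0.58)]
drift_grip [([134.1, 237.8], 0.61)]
cone [([373.7, 235.5], 0.75)]
offcut [([199.2, 148.3], 0.83)]
wire_brush [([351.1, 232.5], 0.62), ([308.6, 146.5], 0.58)]
1.05
```

View pics/side0.png

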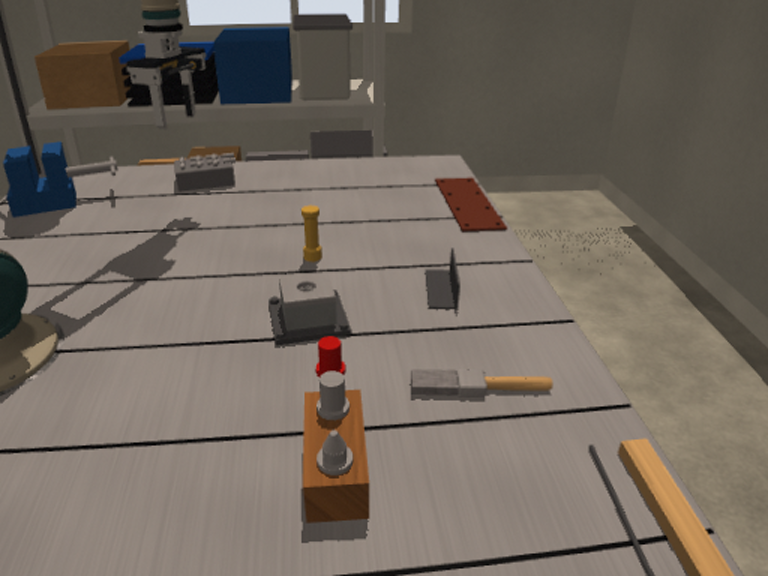

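View pics/top0.png

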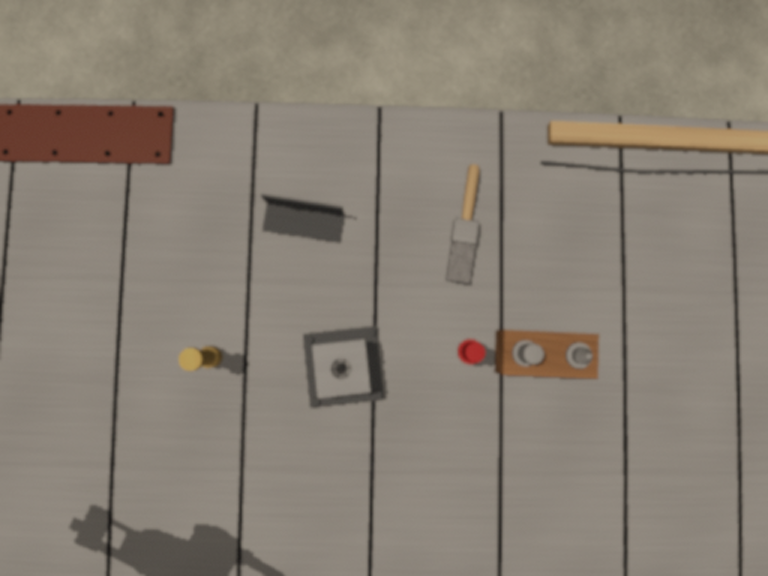

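View pics/wrist0.png

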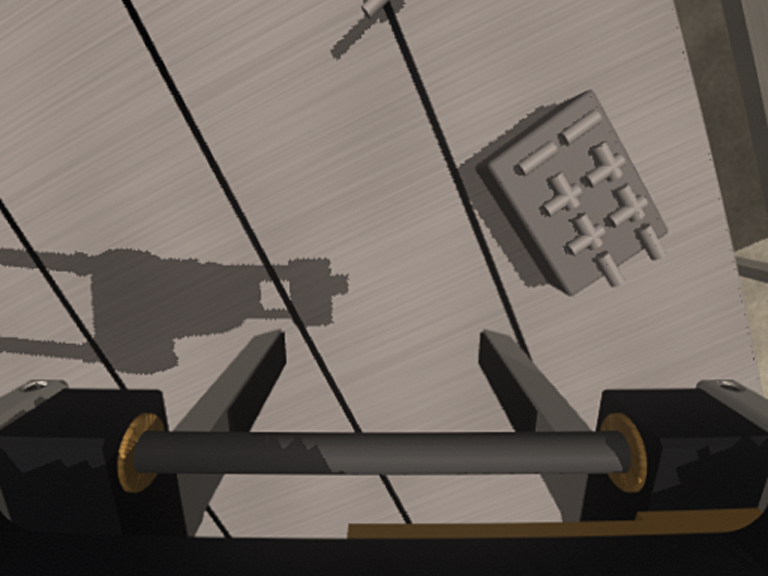

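Side view, 1.5x picture: the steel flat-topped post is at (332,390) in the rack. The cone is at (334,450), the red look-alike at (330,357) behind the rack, and the drift at (311,235). In the top view the same things are at (532,354), (580,355), (472,352) and (190–212,358). The fixture is at (340,368).

Candidates for the post are steel flat-topped (332,390), red (330,357), pointed (334,450), and the drift (311,235). I choose the steel flat-topped one. A close crop will check it.

```bash
python3 - <<'E'
from h import *
cs={}
for n,cr in(("side",(150,120,270,360)),("top",(100,200,410,290))):
    c=arm.read_camera(n);cs[n]=c;save(c,n+"crop",cr,2.4)
    for l in ("post_grip","drift_grip","cone","fixture","rack"):
        for r in arm.cut_out(c,l)[:3]: print(n,l,np.round(r["rect"],1),round(r["score"],2),np.round(np.argwhere(r["mask"]).mean(0)[::-1],1))
pickle.dump(cs,open("c.pkl","wb"))
s,t=cs["side"],cs["top"]
def pr(n,a,b): print(n,*[np.round(x,4) for x in tri([ray(s,a),ray(t,b)])])
pr("sock",(203.3,194.8),(229.5,244)); pr("drift",(205.9,152.5),(134.1,237.8)); pr("post",(225.2,261.2),(355.1,235.8)); pr("red",(218.6,235.8),(314.6,234))
print("socktop",atz(t,(229.5,244),.065),atz(s,(203.3,194.8),.065))
print("drift side",atz(s,(205.9,152.5),.052),"top",atz(t,(134.1,237.8),.052))
print("post",atz(s,(221.5,262),.088),atz(t,(355.1,235.8),.088))
print(arm.read_state()["clock"])
E
```

```text
side post_grip [221.2 236.9  18.1  23.9] 0.89 [219.9 237.4]
side post_grip [223.6 265.4  24.8  34.1] 0.74 [220.8 264.3]
side post_grip [223.4 304.4  44.4  87.6] 0.27 [222.9 309.8]
side drift_grip [207.5 155.4  13.8  38.1] 0.61 [207.3 155.3]
side cone [223.3 300.9  22.2  26.7] 0.89 [222.6 303.2]
side cone [320.2 252.1  93.4  18.6] 0.54 [312.7 254.7]
side fixture [207.3 206.1  57.   48.1] 0.93 [204.4 206.1]
side fixture [296.8 185.8  23.9  36.5] 0.41 [295.5 190.7]
side rack [225.3 305.1  47.5  87.5] 0.58 [222.9 309.5]
side rack [223.9 300.8  22.5  26.9] 0.27 [222.7 303.3]
top post_grip [352.  233.8  14.3  17.5] 0.85 [351.5 234.8]
top post_grip [315.6 235.1  23.2  20.9] 0.61 [313.6 233.8]
top drift_grip [135.4 238.4  31.9  20.5] 0.57 [133. 238.]
top cone [383.4 236.6  17.9  11.8] 0.57 [385.  236.2]
top fixture [228.3 243.1  54.2  52. ] 0.92 [228.5 243.8]
top rack [364.9 236.3  64.6  31.6] 0.67 [363.  235.1]
top rack [385.  237.3  15.2  15.5] 0.21 [385.5 236. ]
top rack [229.6 243.4  52.7  52.9] 0.17 [228.2 244.4]
sock [0.5049 0.0435 0.0572] [0.0023 0.0023]
drift [0.5149 0.2598 0.0646] [0.0023 0.0023]
post [ 0.5358 -0.2378  0.0915] [0.0038 0.0038]
red [ 0.5329 -0.1486  0.0796] [0.0013 0.0013]
socktop [0.50767077 0.04306079 0.065     ] [0.50291017 0.03116046 0.065     ]
drift side [0.51243185 0.28618841 0.052     ] top [0.51667767 0.26377251 0.052     ]
post [ 0.53305545 -0.23543515  0.088     ] [ 0.53193855 -0.23869555  0.088     ]
1.65
```

View pics/sidecrop.png

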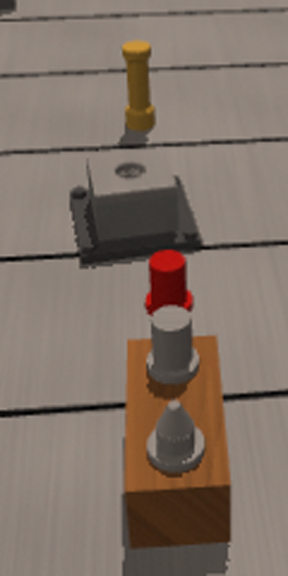

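View pics/topcrop.png

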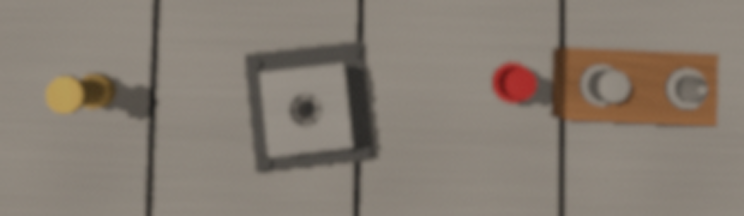

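The crop confirms it: steel flat-topped cylinder at side raw pixel (221,262). The red one stands apart behind the rack, and the pointed one is in the near hole.

```bash
python3 - <<'E'
from h import *
cs=pickle.load(open("c.pkl","rb"));s,t=cs["side"],cs["top"]
M=R.from_rotvec(arm.read_state()["tool_rot"]).as_matrix();print(np.round(M,3))
q=lambda a,b,x0,y0:(a/2.4+x0,b/2.4+y0)
print("post top",atz(t,q(609,86,100,200),.108),atz(s,q(172,317,150,120),.108))
print("sock",atz(t,q(304,108,100,200),.065),atz(s,q(131,169,150,120),.065))
print("drift knob",atz(t,q(65,95,100,200),.104),atz(s,q(137,48,150,120),.104))
print("cone tip",atz(t,q(702,90,100,200),.104),atz(s,q(174,405,150,120),.104))
print("red",atz(t,q(515,82,100,200),.108),atz(s,q(167,260,150,120),.108))
for (a,b) in ((558,50),(716,55),(716,124),(556,116)): print(atz(t,q(a,b,100,200),.06)[:2])
for (a,b) in ((260,66),(344,62),(353,149),(270,157)): print("fix",atz(t,q(a,b,100,200),.065)[:2])
E
```

```text
[[ 0.418  0.908  0.   ]
 [ 0.908 -0.418  0.   ]
 [ 0.     0.    -1.   ]]
post top [ 0.53232563 -0.22963745  0.108     ] [ 0.53417931 -0.23215053  0.108     ]
sock [0.50529066 0.04943065 0.065     ] [0.50619445 0.05083537 0.065     ]
drift knob [0.51474062 0.26210673 0.104     ] [0.51784893 0.25799807 0.104     ]
cone tip [ 0.52990876 -0.31797057  0.104     ] [ 0.53094203 -0.31698719  0.104     ]
red [ 0.53449937 -0.14325832  0.108     ] [ 0.53380823 -0.16232828  0.108     ]
[ 0.56496711 -0.19389578]
[ 0.56293603 -0.35038787]
[ 0.49592693 -0.34987246]
[ 0.50149324 -0.19228639]
fix [0.54408926 0.09215073]
fix [0.54948189 0.01258659]
fix [0.46761775 0.00221462]
fix [0.45876717 0.08024001]
```

```bash
python3 -m jog '[0,0,0,0,0,9.3,94, 0,0,0,0,0,9.3,94, 0,0,0,0,0,9.3,94, 0,0,0,0,0,9.3,94, 0,0,0,0,0,9.3,94, 0,0,0,0,0,9.3,94, 0,0,0,0,0,9.3,94]'; python3 - <<'E'
from h import *
s=arm.read_state();print(s["clock"],s["position"],np.round(R.from_rotvec(s["tool_rot"]).as_matrix(),3))
E
```

```text
clock: 2.52
position: [0.2406, 0.5222, 0.3026]
tool_rot: [3.141, -0.055, -0.0]
wrist_force: [0.1, 0.1, -0.7]
width: 0.0937
2.525 [0.24062916 0.52222533 0.30264988] [[ 0.999 -0.035 -0.   ]
 [-0.035 -0.999 -0.   ]
 [-0.     0.    -1.   ]]
```

```bash
python3 -m jog '[0,57,0,0,0,-2,94, 22,57,0,0,0,0,94, 24,57,0,0,0,0,94, 24,57,0,0,0,0,94, 24,57,0,0,0,0,94, 24,57,0,0,0,0,94, 24,57,0,0,0,0,94, 24,57,0,0,0,0,94, 24,57,0,0,0,0,94, 24,57,0,0,0,0,94, 24,57,0,0,0,0,94, 24,57,0,0,0,0,94]'
```

```text
clock: 4.03
position: [0.5059, -0.1673, 0.3049]
tool_rot: [-3.138, -0.012, -0.021]
wrist_force: [0.7, -0.1, -0.2]
width: 0.0941
```

```bash
python3 -m jog '[18,42,0,0,0,0,94, 9,22,0,0,0,0,94, 0,0,0,0,0,0,94]'; python3 - <<'E'
from h import *
c=arm.read_camera("wrist");save(c,"wrist1",k=1.5);pickle.dump(c,open("w1.pkl","wb"))
s=arm.read_state();print(s["clock"],s["position"],np.round(R.from_rotvec(s["tool_rot"]).as_matrix(),3));print(np.round(c["T"],3))
for X in((.533,-.231,.108),(.5305,-.3175,.104)):print(proj(c,X))
for l in("post_grip","post_collar"): print(l,[(np.round(r["position"],1).tolist(),round(r["score"],2)) for r in arm.spot_point(c,l)][:4])
E
```

```text
clock: 4.4
position: [0.5352, -0.2381, 0.304]
tool_rot: [-3.138, -0.002, -0.021]
wrist_force: [-0.2, 0.6, -0.2]
width: 0.0941
4.45 [ 0.53472705 -0.23704475  0.30397729] [[ 1.     0.002  0.013]
 [ 0.002 -1.     0.004]
 [ 0.013 -0.004 -1.   ]]
[[ 1.    -0.002  0.014  0.533]
 [ 0.002 -0.966 -0.258 -0.162]
 [ 0.014  0.258 -0.966  0.387]
 [ 0.     0.     0.     1.   ]]
[250.31953863 189.93702236]
[248.35481105 260.16793438]
post_grip [([246.1, 109.4], 0.73), ([251.6, 187.0], 0.59)]
post_collar [([251.4, 182.3], 0.7), ([251.3, 114.0], 0.67)]
```

View pics/wrist1.png

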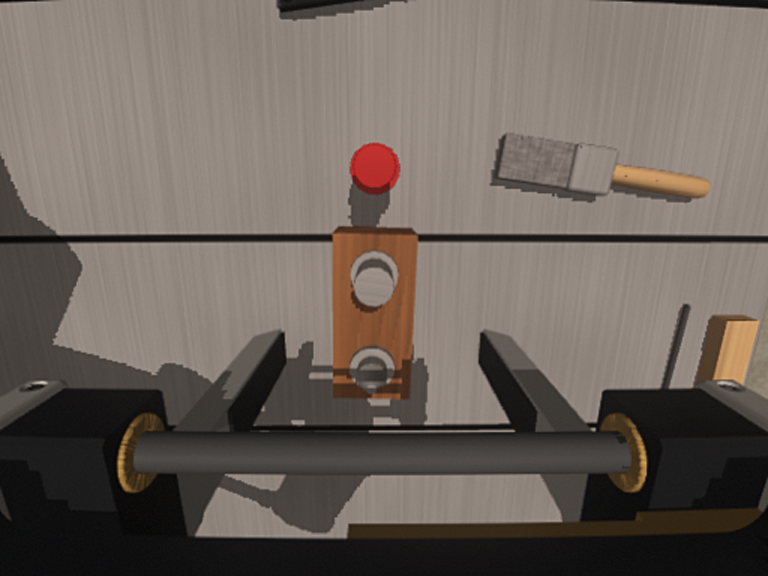

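Wrist view: the steel post's top disc is at (374,286) in the 1.5x picture. The cone is at (372,370) and the red look-alike at (375,167). The disc matches my prediction within about 1 px.

```bash
python3 - <<'E'
from h import *
c=pickle.load(open("w1.pkl","rb"))
print(atz(c,(374/1.5,286/1.5),.108))
E
python3 -m jog '[-2.5,-5,20,-0.2,-0.7,0,94, 0,0,30,0,0,0,94, 0,0,0,0,0,0,94]'; python3 - <<'E'
from h import *
s=arm.read_state();print(s["clock"],s["position"],np.round(R.from_rotvec(s["tool_rot"]).as_matrix(),3))
c=arm.read_camera("wrist");save(c,"wrist2",(150,80,350,300),3)
print(c["T"][:3,3],proj(c,(.532,-.232,.108)))
E
```

```text
[ 0.53193094 -0.23181199  0.108     ]
clock: 4.92
position: [0.5308, -0.2256, 0.2554]
tool_rot: [-3.141, -0.013, -0.004]
wrist_force: [0.1, -0.1, -0.1]
width: 0.0942
4.925 [ 0.5308408  -0.22561392  0.25536203] [[ 1.     0.008  0.002]
 [ 0.008 -1.     0.001]
 [ 0.002 -0.001 -1.   ]]
[ 0.52953712 -0.14967154  0.33788951] [255.65651435 216.49955597]
```

View pics/wrist2.png

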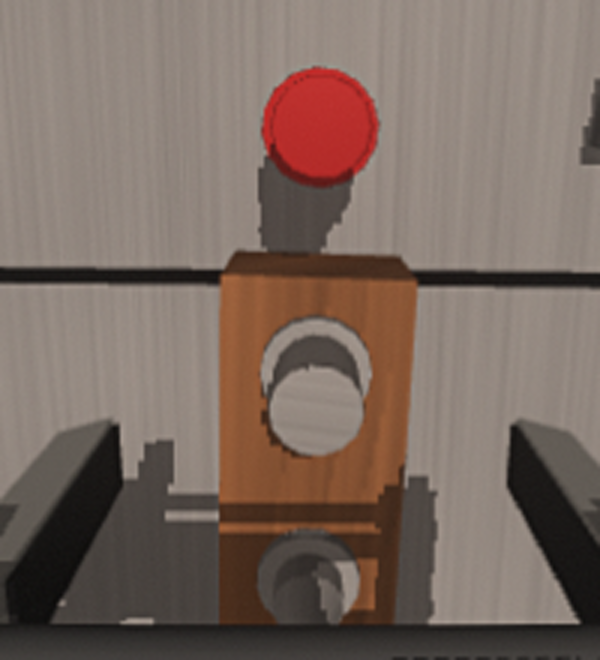

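The disc is at crop pixel (316,410), which agrees with the post axis at (0.532,-0.232).

```bash
python3 -m jog '[1,6.3,0,0,0,0.5,94, 0,0,30,0,0,0,94, 0,0,30,0,0,0,94, 0,0,15,0,0,0,94, 0,0,0,0,0,0,94]'
```

```text
clock: 5.6
position: [0.5373, -0.2349, 0.188]
tool_rot: [3.133, -0.001, 0.028]
wrist_force: [-0.1, -0.1, 0.3]
width: 0.0942
```

```bash
python3 -m jog '[0,0,0,0,0,0,94]'; python3 - <<'E'
from h import *
s=arm.read_state();print(s["clock"],s["position"],np.round(R.from_rotvec(s["tool_rot"]).as_matrix(),3),s["qvel"])
E
```

```text
clock: 5.72
position: [0.538, -0.2354, 0.1892]
tool_rot: [3.132, -0.001, 0.031]
wrist_force: [-0.3, 0.1, 1.1]
width: 0.0936
5.725 [ 0.53798325 -0.23536139  0.18915172] [[ 1.    -0.001  0.02 ]
 [-0.001 -1.    -0.01 ]
 [ 0.02   0.01  -1.   ]] [-0.00084708 -0.00130026 -0.00623486  0.00027491  0.00358799 -0.00059295]
```

```bash
cat >> h.py <<'E'
def corr(x,y,z,yaw=0):
    s=arm.read_state();M=R.from_rotvec(s["tool_rot"]).as_matrix()
    c,n=np.cos(yaw),np.sin(yaw);G=np.array([[c,n,0],[n,-c,0],[0,0,-1.]])
    print(round(float(s["clock"]),2),"pos",np.round(s["position"]*1000,1),"F",np.round(s["wrist_force"],1),"w",round(float(s["width"])*1000,1),"z",np.round(M[:,2],4),
     "| shift",np.round(1000*M.T@(np.array([x,y,z])-s["position"]),1),"turn",np.round(np.degrees(R.from_matrix(M.T@G).as_rotvec()),2))
E
python3 -m jog '[-6,-3.4,0,0.57,-1.15,0,94, 0,0,0,0,0,0,94]'; python3 -c "from h import *;corr(.532,-.232,.172)"
```

```text
clock: 5.98
position: [0.5323, -0.2322, 0.1908]
tool_rot: [3.141, -0.001, 0.002]
wrist_force: [0.8, 0.1, -0.9]
width: 0.094
5.97 pos [ 532.3 -232.2  190.8] F [ 0.8  0.1 -0.9] w 94.0 z [ 1.2e-03 -7.0e-04 -1.0e+00] | shift [-0.3 -0.2 18.8] turn [ 0.04 -0.07 -0.04]
```

```bash
python3 -m jog '[0,0,18,0,0,0,94, 0,0,0,0,0,0,94]'; python3 -c "from h import *;corr(.532,-.232,.172)"
```

```text
clock: 6.22
position: [0.5328, -0.2324, 0.1738]
tool_rot: [3.14, -0.001, 0.005]
wrist_force: [0.5, -0.1, -0.5]
width: 0.0941
6.22 pos [ 532.8 -232.4  173.8] F [ 0.5 -0.1 -0.5] w 94.1 z [ 0.0032 -0.0019 -1.    ] | shift [-0.8 -0.4  1.8] turn [ 0.11 -0.18 -0.04]
```

```bash
python3 -m jog '[-0.8,-0.4,1.5,0.1,-0.18,0,60, 0,0,0,0,0,0,40, 0,0,0,0,0,0,15, 0,0,0,0,0,0,15, 0,0,0,0,0,0,15, 0,0,0,0,0,0,15]'; python3 -c "from h import *;corr(.532,-.232,.172)"
```

```text
clock: 6.98
position: [0.5329, -0.2325, 0.1744]
tool_rot: [3.14, -0.001, 0.005]
wrist_force: [-0.5, 0.2, 0.3]
width: 0.0373
6.97 pos [ 532.9 -232.5  174.4] F [-0.5  0.2  0.3] w 37.3 z [ 0.003  -0.0019 -1.    ] | shift [-0.9 -0.5  2.4] turn [ 0.11 -0.17 -0.03]
```

```bash
python3 -m jog '[0,0,0,0,0,0,15, 0,0,0,0,0,0,15]'; python3 -c "from h import *;corr(.532,-.232,.172)"
```

```text
clock: 7.22
position: [0.5325, -0.2325, 0.1744]
tool_rot: [3.14, -0.001, 0.003]
wrist_force: [-0.7, -0.6, 0.4]
width: 0.0293
7.22 pos [ 532.5 -232.5  174.4] F [-0.7 -0.6  0.4] w 29.3 z [ 0.0019 -0.0018 -1.    ] | shift [-0.5 -0.5  2.4] turn [ 0.1  -0.11 -0.02]
```

```bash
python3 -m jog '[0,0,-20,0,0,0,15, 0,0,-30,0,0,0,15, 0,0,-30,0,0,0,15, 0,0,-30,0,0,0,15, 0,0,-20,0,0,0,15, 0,0,0,0,0,0,15]'; python3 -c "from h import *;corr(.505,.049,.295)"
```

```text
clock: 7.98
position: [0.5306, -0.2308, 0.3018]
tool_rot: [-3.136, 0.001, 0.012]
wrist_force: [-0.2, 0.1, -4.2]
width: 0.0297
7.97 pos [ 530.6 -230.8  301.8] F [-0.2  0.1 -4.2] w 29.7 z [-0.0078  0.0053 -1.    ] | shift [ -25.7 -279.8    8.5] turn [-0.3   0.44 -0.04]
```

```bash
python3 -m jog '[0,-40,0,-0.3,0.44,0,15, -6,-50,0,0,0,0,15, -6,-50,0,0,0,0,15, -6,-50,0,0,0,0,15, -6,-50,0,0,0,0,15, 0,-25,0,0,0,0,15, 0,0,0,0,0,0,15]'; python3 -c "from h import *;corr(.505,.049,.260)"
```

```text
clock: 8.85
position: [0.502, 0.0421, 0.2895]
tool_rot: [-3.136, 0.005, 0.028]
wrist_force: [-0.3, -0.7, -3.2]
width: 0.0294
8.85 pos [502.   42.1 289.5] F [-0.3 -0.7 -3.2] w 29.4 z [-0.0182  0.0051 -0.9998] | shift [ 3.5 -6.8 29.5] turn [-0.29  1.04 -0.19]
```

```bash
python3 -m jog '[3.5,-6.8,0,-0.3,1.04,-0.2,15, 0,0,0,0,0,0,15]'; python3 - <<'E'
from h import *
corr(.505,.049,.26)
cs={}
for n,cr,k in(("wrist",None,1.5),("side",(170,140,240,240),6),("top",(170,200,290,290),6)):
    c=arm.read_camera(n);cs[n]=c;save(c,n+"3",cr,k)
    print(n,proj(c,(.5055,.049,.065)),[(np.round(r["position"],1).tolist(),round(r["score"],2)) for r in arm.spot_point(c,"socket_mouth")][:4])
pickle.dump(cs,open("c3.pkl","wb"))
E
```

```text
clock: 9.1
position: [0.5054, 0.0479, 0.2878]
tool_rot: [3.14, -0.001, -0.003]
wrist_force: [-0.4, 0.4, -3.6]
width: 0.0297
9.1 pos [505.4  47.9 287.8] F [-0.4  0.4 -3.6] w 29.7 z [-0.0016 -0.0016 -1.    ] | shift [-0.3 -1.1 27.8] turn [ 0.09  0.09 -0.03]
wrist [255.16086308 188.6054951 ] []
side [204.30284725 190.82732095] [([205.5, 188.6], 0.75)]
top [226.85883715 244.91094663] []
```

View pics/wrist3.png

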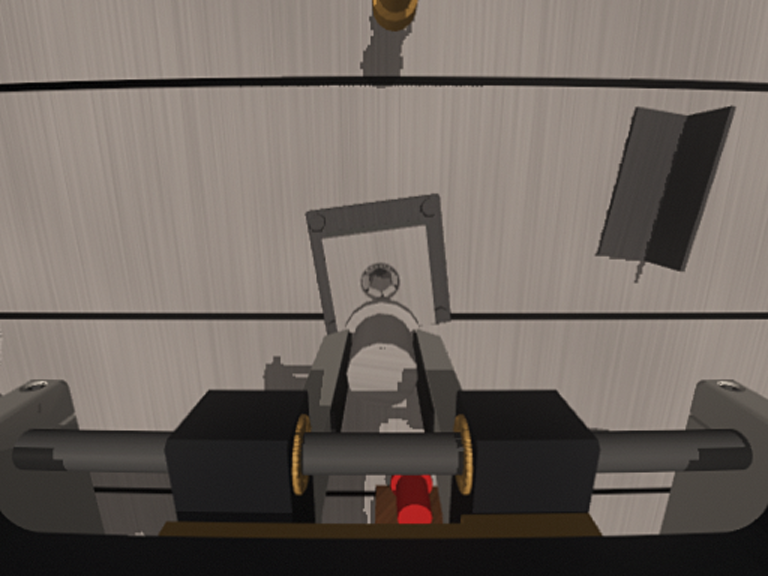

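View pics/side3.png

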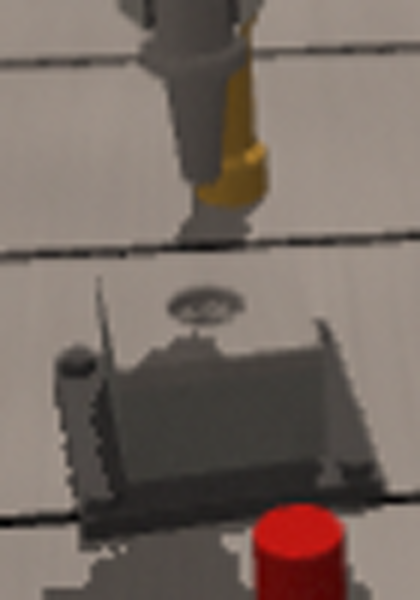

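View pics/top3.png

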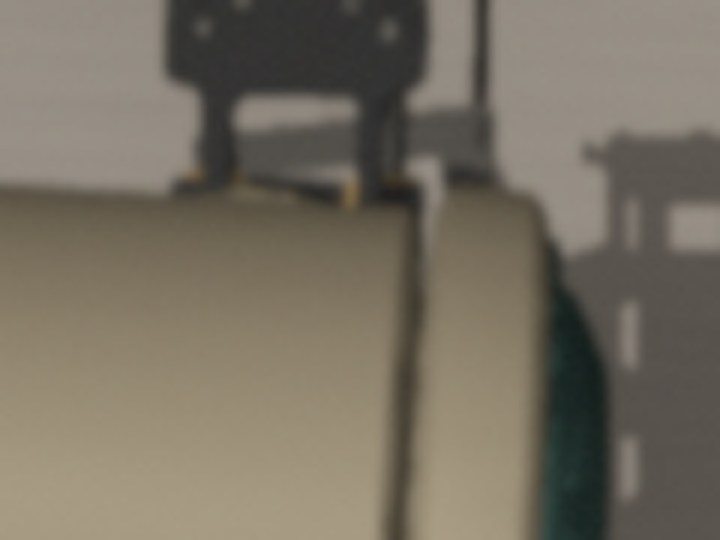

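Wrist view: the socket ring is at (380,281) in the 1.5x picture, with the post held over it. Side view: the socket is at crop (206,306), which is within 0.3 px of my estimate. The arm covers the fixture in the top view.

```bash
python3 - <<'E'
from h import *
cs=pickle.load(open("c3.pkl","rb"));w,s=cs["wrist"],cs["side"]
print("wrist sock",atz(w,(380/1.5,281/1.5),.065),"side",atz(s,(204.3,191),.065))
# post tip in side: bottom (203,180)/6 ; tip z=.2878-.1744+.010
zt=.2878-.1744+.010; zc=zt+.05
print("axis tip proj",proj(s,(.5054,.0479,zt)), "seen ~",203/6+170,180/6+140)
print("collar",proj(s,(.5054,.0479,zc)),"seen centre col",(138+253)/2/6+170)
print("wrist top disc",proj(w,(.5054,.0479,zt+.098))*1.5, "collar",proj(w,(.5054,.0479,zc+.008))*1.5)
E
```

```text
wrist sock [0.50333624 0.05054865 0.065     ] side [0.50548274 0.04820279 0.065     ]
axis tip proj [202.923784   169.53811613] seen ~ 203.83333333333334 170.0
collar [201.7272329 149.9548759] seen centre col 202.58333333333334
wrist top disc [382.95999048 376.24111578] collar [382.82280121 339.69741646]
```

```bash
python3 -m jog '[-1.7,-1.8,0,0.1,0.1,0,15, 0,0,20,0,0,0,15, 0,0,0,0,0,0,15, 0,0,20,0,0,0,15, 0,0,0,0,0,0,15]'; python3 - <<'E'
from h import *
corr(.5037,.0497,.238)
E
```

```text
clock: 10.02
position: [0.5045, 0.0492, 0.2499]
tool_rot: [-3.141, 0.004, -0.007]
wrist_force: [-0.0, -0.3, -3.1]
width: 0.0296
10.03 pos [504.5  49.2 249.9] F [-0.  -0.3 -3.1] w 29.6 z [ 4.3e-03  5.0e-04 -1.0e+00] | shift [-0.9 -0.5 11.9] turn [-0.03 -0.25 -0.13]
```

```bash
python3 -m jog '[-0.9,-0.5,10,0,-0.25,-0.1,15, 0,0,0,0,0,0,15]'; python3 - <<'E'
from h import *
corr(.5037,.0497,.238)
cs={}
for n,cr,k in(("wrist",(170,100,340,280),3.5),("side",(170,130,240,230),6)):
    c=arm.read_camera(n);cs[n]=c;save(c,n+"4",cr,k)
pickle.dump(cs,open("c4.pkl","wb"))
E
```

```text
clock: 10.28
position: [0.5047, 0.0498, 0.2412]
tool_rot: [-3.141, 0.001, -0.005]
wrist_force: [0.8, 0.2, -3.5]
width: 0.0297
10.28 pos [504.7  49.8 241.2] F [ 0.8  0.2 -3.5] w 29.7 z [ 3.e-03  5.e-04 -1.e+00] | shift [-1.   0.1  3.2] turn [-0.03 -0.17 -0.02]
```

View pics/side4.png

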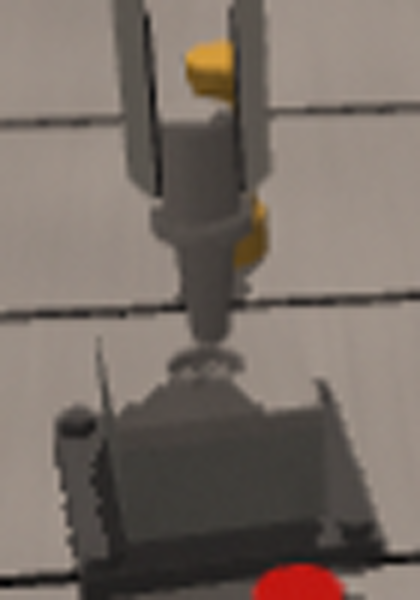

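View pics/wrist4.png

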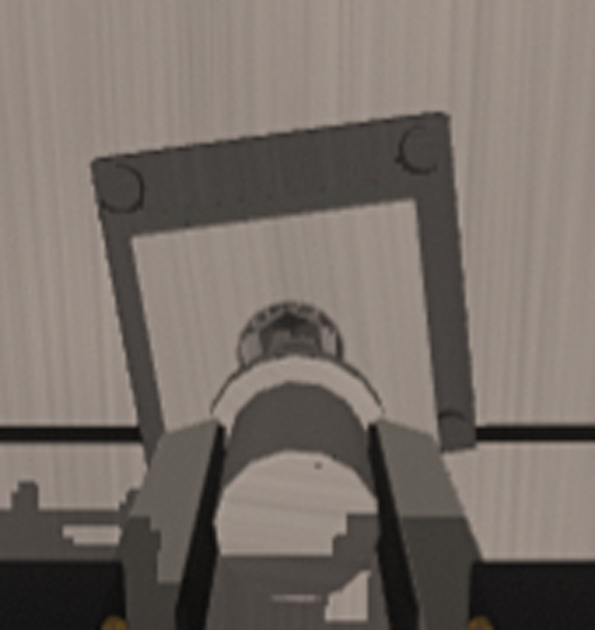

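Side crop: the tip is at column 210 and the hole centre at column 206, so x needs about -1.4 mm. Wrist crop: the hole's far edge is at row 300 and its centre at column 290.

```bash
python3 - <<'E'
from h import *
cs=pickle.load(open("c4.pkl","rb"));w,s=cs["wrist"],cs["side"]
print(atz(w,(290/3.5+170,300/3.5+100),.065)-[0,.015,0])
# left/right extremes of the hole about row 345
for col in (237,343): print(atz(w,(col/3.5+170,343/3.5+100),.065))
zt=.2412-.1744+.01
# check wrist: collar top far edge, row 357
print("collar far", proj(w,(.5047,.0498+.02,zt+.058)), 297/3.5+170,357/3.5+100)
# side: hole front edge row
print("side hole top/bottom edge",atz(s,(206/6+170,346/6+130),.065))
print("side tip bottom pred",(proj(s,(.5047,.0498-.0075,zt))-[170,130])*6)
E
```

```text
[0.50321862 0.05062713 0.065     ]
[0.4878605 0.052863  0.065    ]
[0.51855059 0.05284616 0.065     ]
collar far [254.60490049 201.51411215] 254.85714285714286 202.0
side hole top/bottom edge [0.50576731 0.06379979 0.065     ]
side tip bottom pred [202.3954642  348.29493033]
```

```bash
python3 -m jog '[-1.4,0,0,0,-0.17,0,15, 0,0,0,0,0,0,15]';python3 -c "from h import *;corr(.5033,.0502,.225)"
```

```text
clock: 10.62
position: [0.5043, 0.0497, 0.2427]
tool_rot: [-3.141, 0.001, -0.006]
wrist_force: [0.0, -0.6, -3.4]
width: 0.0293
10.62 pos [504.3  49.7 242.7] F [ 0.  -0.6 -3.4] w 29.3 z [ 3.6e-03  3.0e-04 -1.0e+00] | shift [-1.1 -0.5 17.6] turn [-0.02 -0.21 -0.02]
```

```bash
python3 -m jog '[-2,-0.8,12,0,-0.5,0,15, 0,0,0,0,0,0,15, 0,0,0,0,0,0,15]';python3 -c "from h import *;corr(.5033,.0502,.225)"
```

```text
clock: 11.0
position: [0.5021, 0.0506, 0.2297]
tool_rot: [-3.141, 0.001, 0.009]
wrist_force: [-0.9, 0.3, -5.2]
width: 0.0295
11.0 pos [502.1  50.6 229.7] F [-0.9  0.3 -5.2] w 29.5 z [-6.e-03  3.e-04 -1.e+00] | shift [1.2 0.4 4.7] turn [-0.02  0.34 -0.02]
```

```bash
python3 -m jog '[1,0.3,4,0,0.3,0,15, 0,0,0,0,0,0,15]';python3 -c "from h import *;corr(.5033,.0502,.216)"
```

```text
clock: 11.25
position: [0.5032, 0.0503, 0.2253]
tool_rot: [-3.141, 0.001, 0.001]
wrist_force: [0.4, 0.1, -2.4]
width: 0.0295
11.25 pos [503.2  50.3 225.3] F [ 0.4  0.1 -2.4] w 29.5 z [-5.e-04  3.e-04 -1.e+00] | shift [0.1 0.1 9.3] turn [-0.02  0.03 -0.02]
```

Perfectly aligned. I'll go down slowly.

```bash
python3 -m jog '[0,0,8,0,0,0,15, 0,0,0,0,0,0,15]';python3 -c "from h import *;corr(.5033,.0502,.206)"; python3 -m jog '[0,0,6,0,0,0,15, 0,0,0,0,0,0,15]';python3 -c "from h import *;corr(.5033,.0502,.202)"
```

```text
clock: 11.5
position: [0.5032, 0.0502, 0.2168]
tool_rot: [-3.141, 0.001, 0.001]
wrist_force: [-0.4, 0.4, -4.0]
width: 0.0296
11.5 pos [503.2  50.2 216.8] F [-0.4  0.4 -4. ] w 29.6 z [-4.e-04  3.e-04 -1.e+00] | shift [ 0.1  0.  10.8] turn [-0.02  0.03 -0.03]
clock: 11.75
position: [0.5033, 0.0502, 0.2104]
tool_rot: [-3.141, 0.001, 0.0]
wrist_force: [0.5, 0.3, -2.6]
width: 0.0296
11.75 pos [503.3  50.2 210.4] F [ 0.5  0.3 -2.6] w 29.6 z [-2.e-04  2.e-04 -1.e+00] | shift [ 0.  -0.   8.4] turn [-0.01  0.01 -0.02]
```

```bash
python3 -m jog '[0,0,4,0,0,0,15, 0,0,0,0,0,0,15]'; python3 -m jog '[0,0,3,0,0,0,15, 0,0,0,0,0,0,15]';python3 -c "from h import *;corr(.5033,.0502,.202)"
```

```text
clock: 12.0
position: [0.5034, 0.05, 0.2062]
tool_rot: [3.141, -0.0, 0.0]
wrist_force: [-0.5, -0.7, -4.5]
width: 0.0296
clock: 12.25
position: [0.5034, 0.0498, 0.2031]
tool_rot: [3.141, -0.0, 0.0]
wrist_force: [-0.5, -0.9, -3.9]
width: 0.0291
12.25 pos [503.4  49.8 203.1] F [-0.5 -0.9 -3.9] w 29.1 z [ 1.e-04 -7.e-04 -1.e+00] | shift [-0.1 -0.4  1.1] turn [ 0.04 -0.   -0.01]
```

```bash
python3 -m jog '[0,0,2,0,0,0,15, 0,0,0,0,0,0,15]'; python3 -m jog '[0,0,1.5,0,0,0,15, 0,0,0,0,0,0,15]'
```

```text
clock: 12.5
position: [0.5035, 0.0497, 0.201]
tool_rot: [3.141, -0.0, 0.0]
wrist_force: [0.9, -0.5, -5.2]
width: 0.0294
clock: 12.75
position: [0.5035, 0.0498, 0.1999]
tool_rot: [3.141, -0.0, 0.001]
wrist_force: [-0.2, -1.0, -5.1]
width: 0.029
```

```bash
python3 -m jog '[0,0,2,0,0,0,15, 0,0,0,0,0,0,15]'; python3 -m jog '[0,0,1.5,0,0,0,15, 0,0,0,0,0,0,15]'
```

```text
clock: 13.0
position: [0.5036, 0.0498, 0.1981]
tool_rot: [3.141, -0.0, 0.002]
wrist_force: [0.1, -1.0, -3.2]
width: 0.0294
clock: 13.25
position: [0.5037, 0.0498, 0.1968]
tool_rot: [3.141, -0.0, 0.002]
wrist_force: [0.0, -0.6, -2.3]
width: 0.0294
```

```bash
python3 -m jog '[0,0,1,0,0,0,15, 0,0,0,0,0,0,15]'; python3 -c "from h import *;corr(.5033,.0502,.195)"
```

```text
clock: 13.5
position: [0.5037, 0.0498, 0.1961]
tool_rot: [3.141, -0.0, 0.003]
wrist_force: [-0.4, -0.8, -1.5]
width: 0.0295
13.5 pos [503.7  49.8 196.1] F [-0.4 -0.8 -1.5] w 29.5 z [ 1.6e-03 -8.0e-04 -1.0e+00] | shift [-0.4 -0.4  1.1] turn [ 0.05 -0.09 -0.  ]
```

```bash
python3 -m jog '[0,0,0,0,0,0,34, 0,0,0,0,0,0,40, 0,0,0,0,0,0,60, 0,0,0,0,0,0,70, 0,0,0,0,0,0,70]'; python3 - <<'E'
from h import *
corr(.5037,.0498,.196)
for n,cr,k in(("wrist",(170,100,340,280),3.5),("side",(170,130,240,230),6)):
    c=arm.read_camera(n);save(c,n+"5",cr,k)
E
```

```text
clock: 14.12
position: [0.5048, 0.0502, 0.1962]
tool_rot: [-3.141, 0.001, -0.007]
wrist_force: [-0.4, -0.2, -0.1]
width: 0.0665
14.12 pos [504.8  50.2 196.2] F [-0.4 -0.2 -0.1] w 66.5 z [ 4.4e-03  1.0e-04 -1.0e+00] | shift [-1.1  0.4  0.2] turn [-0.01 -0.25 -0.02]
```

View pics/side5.png

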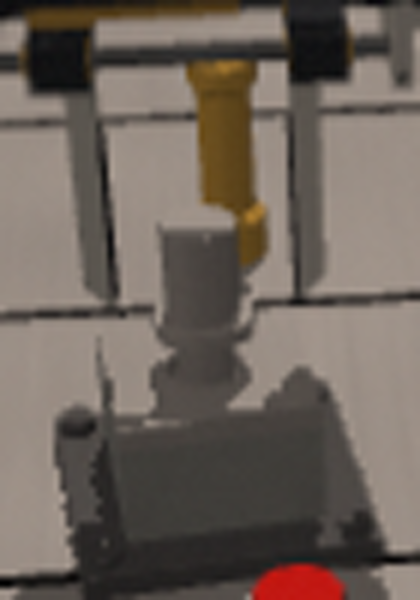

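View pics/wrist5.png

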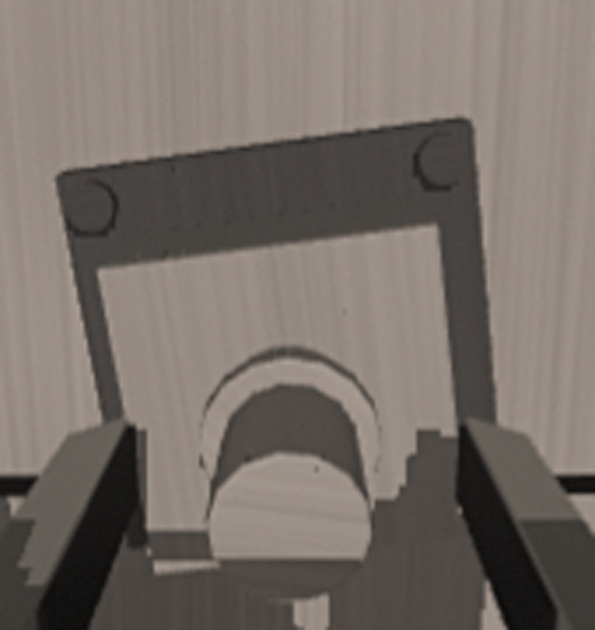

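The post stands by itself, upright: side crop shows it at about (200,290), with its collar roughly 17 mm over the face. Next is the drift.

```bash
python3 -m jog '[-1,0,-25,0,-0.25,0,94, 0,0,-40,0,0,0,94, 0,0,-20,0,0,0,94, 0,-40,-10,0,0,0,94, 0,-55,0,0,0,0,94, 0,-50,0,0,0,0,94, 0,-25,0,0,0,0,94, 0,0,0,0,0,0,94]'; python3 - <<'E'
from h import *
corr(.515,.261,.26)
c=arm.read_camera("wrist");save(c,"wrist6",k=1.5);pickle.dump(c,open("w6.pkl","wb"))
print(proj(c,(.515,.261,.104))*1.5)
E
```

```text
clock: 15.22
position: [0.5046, 0.2243, 0.2945]
tool_rot: [-3.141, 0.005, -0.002]
wrist_force: [-0.2, -0.0, 0.3]
width: 0.0938
15.22 pos [504.6 224.3 294.5] F [-0.2 -0.   0.3] w 93.8 z [ 1.4e-03  5.0e-04 -1.0e+00] | shift [ 10.2 -36.7  34.5] turn [-0.03 -0.08 -0.18]
[396.7803352  244.40429831]
```

View pics/wrist6.png

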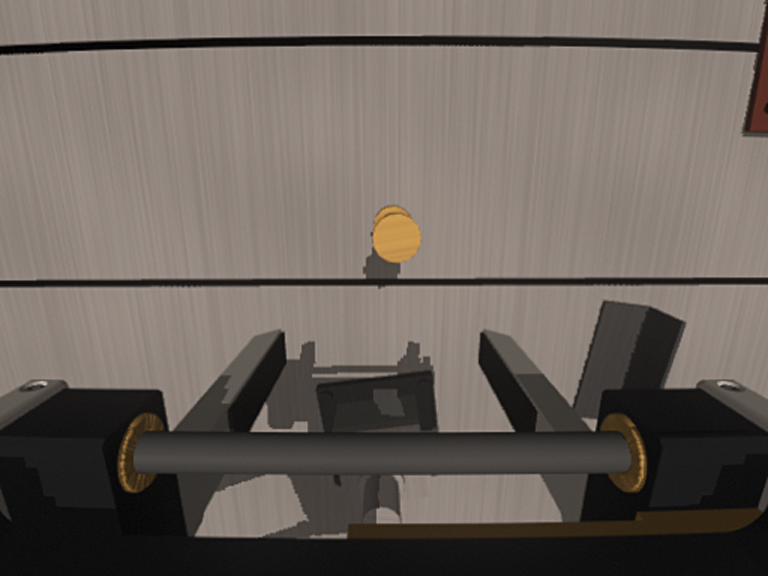

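The drift's knob is at (396,238) in the 1.5x picture, upright and free.

```bash
python3 -c "
from h import *
c=pickle.load(open('w6.pkl','rb'));p=atz(c,(396.5/1.5,238.5/1.5),.104);print(p);corr(p[0],p[1],.26)"
```

```text
[0.51477836 0.26506688 0.104     ]
15.28 pos [504.6 223.4 294.4] F [-0.5  0.1 -0.7] w 94.3 z [ 0.0012 -0.     -1.    ] | shift [ 10.  -41.7  34.4] turn [ 0.   -0.07 -0.24]
```

```bash
python3 -m jog '[5,-25,0,0,0,-0.2,94, 5,-16,15,0,0,0,94, 0,0,15,0,0,0,94, 0,0,0,0,0,0,94]'; python3 - <<'E'
from h import *
corr(.5148,.2645,.22)
c=arm.read_camera("wrist");save(c,"wrist7",k=1.5);pickle.dump(c,open("w7.pkl","wb"))
print(proj(c,(.5148,.2645,.104))*1.5)
E
```

```text
clock: 15.78
position: [0.5148, 0.2605, 0.2613]
tool_rot: [3.137, -0.007, -0.002]
wrist_force: [0.3, 0.3, -0.6]
width: 0.0944
15.78 pos [514.8 260.5 261.3] F [ 0.3  0.3 -0.6] w 94.4 z [-0.0014 -0.0047 -1.    ] | shift [ 0.  -4.2 41.3] turn [ 0.27  0.08 -0.24]
[382.60142132 302.46117388]
```

View pics/wrist7.png

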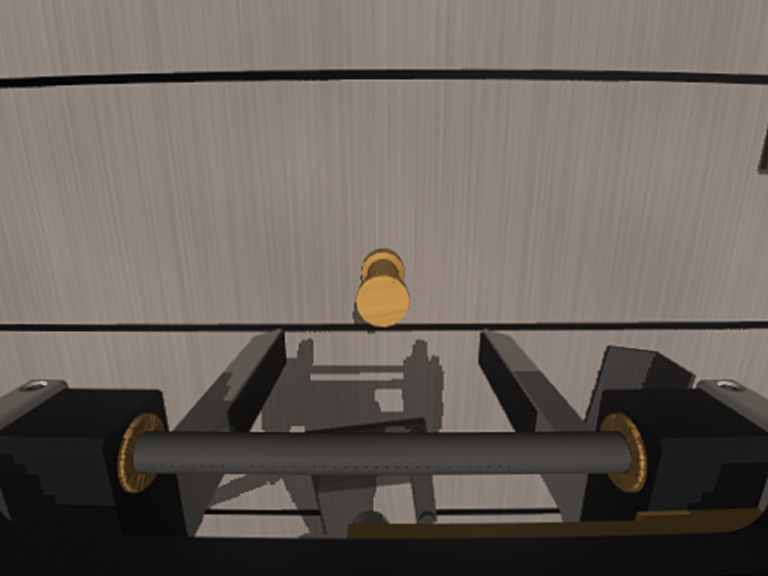

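The knob is at (383,301), which matches the prediction. I'll descend in stages.

```bash
python3 -m jog '[0,-4.5,0,0.27,0.1,-0.2,94, 0,0,20,0,0,0,94, 0,0,0,0,0,0,94, 0,0,25,0,0,0,94, 0,0,0,0,0,0,94]'; python3 -c "from h import *;corr(.5148,.265,.19)"
```

```text
clock: 16.45
position: [0.5169, 0.2647, 0.2199]
tool_rot: [-3.138, 0.004, -0.012]
wrist_force: [0.1, -1.2, -0.0]
width: 0.0941
16.45 pos [516.9 264.7 219.9] F [ 0.1 -1.2 -0. ] w 94.1 z [ 0.0078  0.0032 -1.    ] | shift [-2.3 -0.2 29.9] turn [-0.18 -0.45 -0.13]
```

```bash
python3 -m jog '[-2.3,0,20,-0.2,-0.8,0,94, 0,0,0,0,0,0,94, 0,0,25,0,0,0,94, 0,0,0,0,0,0,94]'; python3 -c "from h import *;corr(.5148,.265,.125)"
```

```text
clock: 16.95
position: [0.5165, 0.2656, 0.1768]
tool_rot: [-3.14, 0.004, 0.002]
wrist_force: [-0.4, 0.3, 0.3]
width: 0.0942
16.95 pos [516.5 265.6 176.8] F [-0.4  0.3  0.3] w 94.2 z [-0.0011  0.0018 -1.    ] | shift [-1.6  0.7 51.8] turn [-0.11  0.06 -0.13]
```

```bash
python3 -m jog '[-1.6,0.6,20,-0.1,-0.3,0,94, 0,0,0,0,0,0,94, 0,0,20,0,0,0,94, 0,0,0,0,0,0,94]'; python3 -c "from h import *;corr(.5148,.265,.126)"
```

```text
clock: 17.45
position: [0.5185, 0.2666, 0.1421]
tool_rot: [-3.138, 0.003, -0.006]
wrist_force: [-0.1, -0.2, -0.1]
width: 0.0943
17.45 pos [518.5 266.6 142.1] F [-0.1 -0.2 -0.1] w 94.3 z [ 0.0035  0.0038 -1.    ] | shift [-3.8  1.6 16.1] turn [-0.22 -0.2  -0.12]
```

```bash
python3 -m jog '[-3.8,1.6,8,-0.22,-0.3,0,94, 0,0,0,0,0,0,94, 0,0,7,0,0,0,94, 0,0,0,0,0,0,94]'; python3 -c "from h import *;corr(.5148,.265,.126)"
```

```text
clock: 17.95
position: [0.5164, 0.2657, 0.1296]
tool_rot: [-3.14, 0.003, -0.006]
wrist_force: [-0.4, 0.3, 0.5]
width: 0.0941
17.95 pos [516.4 265.7 129.6] F [-0.4  0.3  0.5] w 94.1 z [ 0.0036  0.0019 -1.    ] | shift [-1.6  0.7  3.6] turn [-0.11 -0.21 -0.12]
```

```bash
python3 -m jog '[-1.8,0.7,3.5,-0.11,-0.35,0,94, 0,0,0,0,0,0,60, 0,0,0,0,0,0,40]'; python3 -c "from h import *;corr(.5148,.265,.126)"
```

```text
clock: 18.32
position: [0.5146, 0.265, 0.1259]
tool_rot: [3.142, -0.003, -0.004]
wrist_force: [-0.1, -0.7, -0.6]
width: 0.0774
18.32 pos [514.6 265.  125.9] F [-0.1 -0.7 -0.6] w 77.4 z [-2.8e-03 -1.0e-04 -1.0e+00] | shift [ 0.2 -0.  -0.1] turn [ 0.    0.16 -0.12]
```

```bash
python3 -m jog '[0,0,-0.5,0,0.16,0,30, 0,0,0,0,0,0,10, 0,0,0,0,0,0,10, 0,0,0,0,0,0,10, 0,0,0,0,0,0,10, 0,0,0,0,0,0,10, 0,0,0,0,0,0,10]'; python3 -c "from h import *;corr(.5148,.265,.126)"
```

```text
clock: 19.2
position: [0.5149, 0.265, 0.1267]
tool_rot: [-3.141, 0.003, -0.002]
wrist_force: [-0.3, 0.8, 1.1]
width: 0.0325
19.2 pos [514.9 265.  126.7] F [-0.3  0.8  1.1] w 32.5 z [ 1.e-03  1.e-04 -1.e+00] | shift [-0.1  0.   0.7] turn [-0.01 -0.05 -0.12]
```

```bash
python3 -m jog '[0,0,0,0,0,0,10, 0,0,0,0,0,0,10]'; python3 -c "from h import *;corr(.5148,.265,.126)"
```

```text
clock: 19.45
position: [0.5149, 0.265, 0.1267]
tool_rot: [-3.141, 0.003, -0.001]
wrist_force: [0.6, -0.4, 0.1]
width: 0.0325
19.45 pos [514.9 265.  126.7] F [ 0.6 -0.4  0.1] w 32.5 z [ 9.e-04  1.e-04 -1.e+00] | shift [-0.1  0.   0.7] turn [-0.01 -0.05 -0.12]
```

```bash
python3 - <<'E'
from h import *
c=arm.read_camera("side");save(c,"side8",(160,70,260,190),5)
c=arm.read_camera("wrist");save(c,"wrist8",(120,150,390,384),2.5)
E
```

```text
(no output)
```

View pics/side8.png

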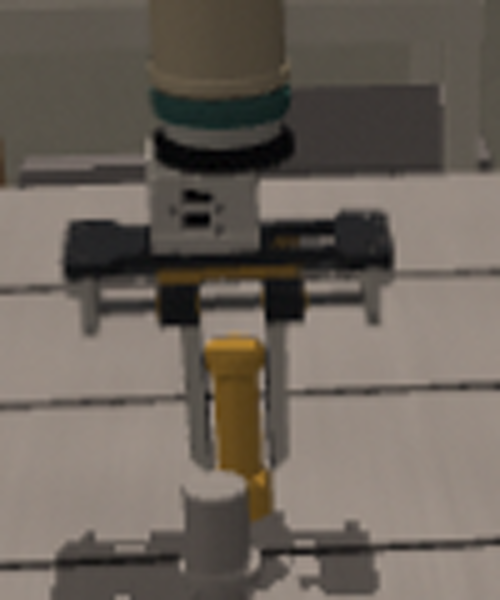

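View pics/wrist8.png

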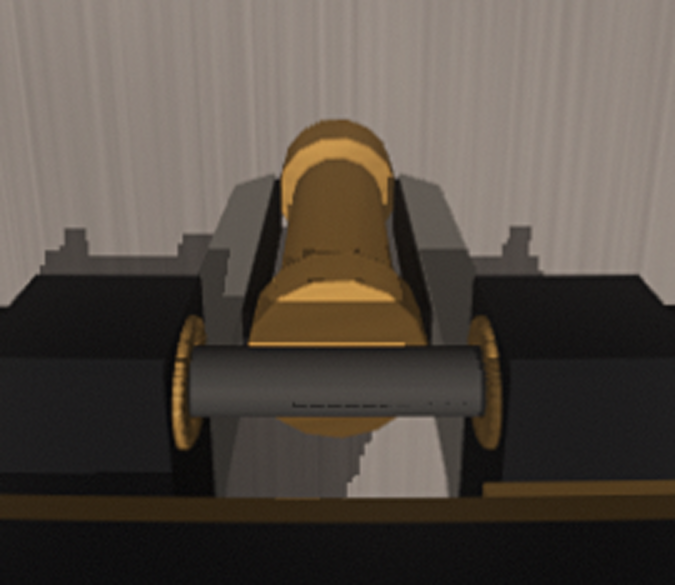

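The fingers bear on the knob, since its 34 mm is wider than the 26 mm handle. They sit symmetrically and the drift is upright (wrist crop: knob at (335,330)). The grip is usable, and the palm 23 mm above backs up the knob. Lift.

```bash
python3 -m jog '[0,0,-10,0,0,0,10, 0,0,-30,0,0,0,10, 0,0,-40,0,0,0,10, 0,0,-40,0,0,0,10, 0,0,-35,0,0,0,10, 0,0,0,0,0,0,10]'; python3 -c "from h import *;corr(.5033,.0498,.29)"
```

```text
clock: 20.3
position: [0.5127, 0.2644, 0.2849]
tool_rot: [3.139, -0.003, -0.01]
wrist_force: [0.1, 0.6, -3.6]
width: 0.0329
20.3 pos [512.7 264.4 284.9] F [ 0.1  0.6 -3.6] w 32.9 z [-0.0064 -0.0024 -1.    ] | shift [ -9.  214.6  -4.5] turn [ 0.14  0.37 -0.12]
```

```bash
python3 -m jog '[-2,40,-5,0.14,0.37,0,10, -4,50,0,0,0,0,10, -4,50,0,0,0,0,10, 0,45,0,0,0,0,10, 0,20,0,0,0,0,10, 0,0,0,0,0,0,10]'; python3 - <<'E'
from h import *
corr(.5033,.0498,.27)
cs={}
for n,cr,k in(("wrist",(120,80,390,304),2.5),("side",(160,80,260,220),4.2)):
    c=arm.read_camera(n);cs[n]=c;save(c,n+"9",cr,k)
pickle.dump(cs,open("c9.pkl","wb"))
E
```

```text
clock: 21.05
position: [0.4964, 0.0538, 0.2787]
tool_rot: [3.14, -0.0, -0.029]
wrist_force: [-0.5, -0.4, -3.3]
width: 0.0324
21.05 pos [496.4  53.8 278.7] F [-0.5 -0.4 -3.3] w 32.4 z [-0.0186 -0.0014 -0.9998] | shift [7.  4.  8.6] turn [ 0.08  1.07 -0.  ]
```

View pics/side9.png

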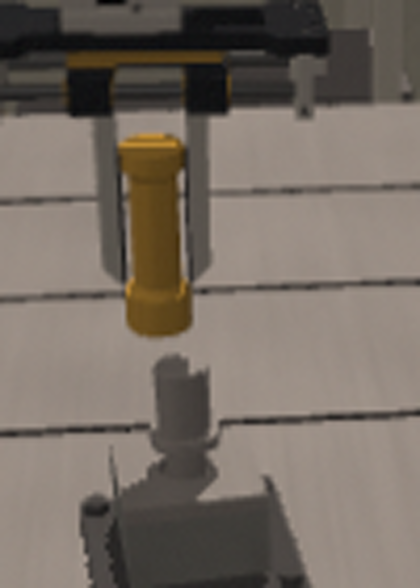

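View pics/wrist9.png

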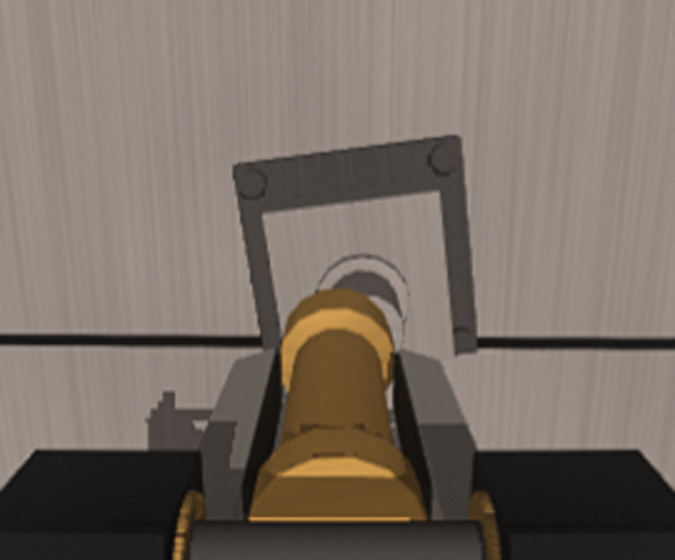

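The drift is held square, with its foot at (158,315) and the post below it at (182,410) in the side crop. I need to shift about +7 mm in x and -4 mm in y, and level the tool.

```bash
python3 -m jog '[7,4,5,0.1,1.1,0,10, 0,0,0,0,0,0,10]'; python3 - <<'E'
from h import *
corr(.5033,.0498,.26)
cs={}
for n,cr,k in(("wrist",(120,80,390,304),2.5),("side",(160,80,260,220),4.2)):
    c=arm.read_camera(n);cs[n]=c;save(c,n+"10",cr,k)
E
```

```text
clock: 21.4
position: [0.5039, 0.0531, 0.2728]
tool_rot: [-3.139, -0.007, -0.002]
wrist_force: [-0.3, 0.4, -3.0]
width: 0.0323
21.4 pos [503.9  53.1 272.8] F [-0.3  0.4 -3. ] w 32.3 z [ 0.0015  0.0023 -1.    ] | shift [-0.6  3.4 12.8] turn [-0.13 -0.09  0.26]
```

View pics/side10.png

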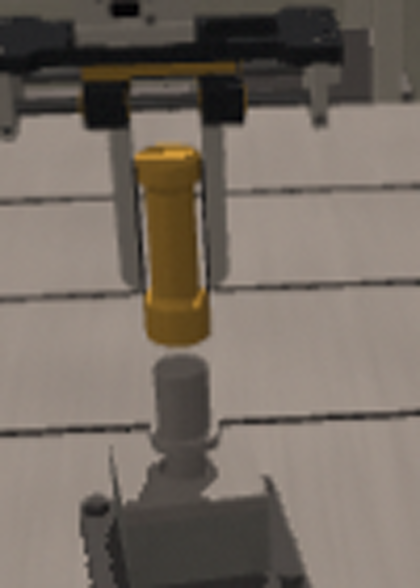

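```bash
python3 -m jog '[0,5,8,-0.1,0,0,10, 0,0,0,0,0,0,10]'; python3 -c "from h import *;corr(.5036,.0498,.258)"
```

```text
clock: 21.75
position: [0.5037, 0.0485, 0.2648]
tool_rot: [-3.141, -0.009, -0.003]
wrist_force: [-0.2, 0.7, -3.1]
width: 0.0324
21.75 pos [503.7  48.5 264.8] F [-0.2  0.7 -3.1] w 32.4 z [ 1.6e-03  6.0e-04 -1.0e+00] | shift [-0.2 -1.3  6.8] turn [-0.03 -0.09  0.32]
```

```bash
python3 -m jog '[0,-1.4,4,0,-0.1,0,10, 0,0,0,0,0,0,10]'; python3 -c "from h import *;corr(.5036,.0498,.258)"; python3 -m jog '[0,0,3,0,0,0,10, 0,0,0,0,0,0,10]'; python3 -c "from h import *;corr(.5036,.0498,.258)"
```

```text
clock: 22.0
position: [0.5037, 0.05, 0.2605]
tool_rot: [-3.141, -0.008, 0.0]
wrist_force: [0.2, -0.3, -3.8]
width: 0.0324
22.0 pos [503.7  50.  260.5] F [ 0.2 -0.3 -3.8] w 32.4 z [-3.e-04  8.e-04 -1.e+00] | shift [-0.1  0.2  2.5] turn [-0.05  0.02  0.31]
clock: 22.25
position: [0.5038, 0.05, 0.2575]
tool_rot: [-3.141, -0.008, -0.0]
wrist_force: [0.1, 1.1, -2.7]
width: 0.0326
22.25 pos [503.8  50.  257.5] F [ 0.1  1.1 -2.7] w 32.6 z [ 1.e-04  8.e-04 -1.e+00] | shift [-0.2  0.2 -0.5] turn [-0.05 -0.    0.31]
```

```bash
for i in 1; do python3 -m jog '[0,0,2,0,0,0,10, 0,0,0,0,0,0,10]'; done; python3 -m jog '[0,0,2,0,0,0,10]';python3 -m jog '[0,0,2,0,0,0,10]';python3 -c "from h import *;corr(.5036,.0498,.258)"
```

```text
clock: 22.5
position: [0.5041, 0.05, 0.2558]
tool_rot: [-3.141, -0.008, -0.002]
wrist_force: [0.4, 0.2, -3.1]
width: 0.0325
clock: 22.62
position: [0.5044, 0.05, 0.2543]
tool_rot: [-3.141, -0.009, -0.003]
wrist_force: [-0.4, 0.7, 0.5]
width: 0.0323
clock: 22.75
position: [0.5045, 0.05, 0.2527]
tool_rot: [-3.141, -0.008, -0.005]
wrist_force: [-0.3, 0.7, 1.6]
width: 0.033
22.75 pos [504.5  50.  252.7] F [-0.3  0.7  1.6] w 33.0 z [ 2.9e-03  8.0e-04 -1.0e+00] | shift [-0.9  0.2 -5.3] turn [-0.05 -0.17  0.31]
```

```bash
python3 -m jog '[-0.7,0,2,0,-0.17,0,10]';python3 -m jog '[0,0,2,0,0,0,10]';python3 -m jog '[0,0,2,0,0,0,10]';python3 -c "from h import *;corr(.5036,.0498,.258)"
```

```text
clock: 22.88
position: [0.5042, 0.0501, 0.2512]
tool_rot: [-3.141, -0.008, -0.002]
wrist_force: [-0.3, 0.3, 2.2]
width: 0.0329
clock: 23.0
position: [0.5045, 0.0501, 0.2497]
tool_rot: [-3.141, -0.008, -0.004]
wrist_force: [-1.4, 0.6, 11.8]
width: 0.033
clock: 23.12
position: [0.5053, 0.0502, 0.2495]
tool_rot: [-3.141, -0.008, -0.008]
wrist_force: [-2.2, 0.2, 15.8]
width: 0.0324
23.12 pos [505.3  50.2 249.5] F [-2.2  0.2 15.8] w 32.4 z [ 0.0052  0.001  -1.    ] | shift [-1.6  0.3 -8.5] turn [-0.05 -0.3   0.31]
```

```bash
python3 -m jog '[-1.2,0,2.4,0,-0.3,0,10]';python3 -c "from h import *;corr(.5036,.0498,.258)"; python3 -m jog '[0,0,2.6,0,-0.1,0,10]';python3 -c "from h import *;corr(.5036,.0498,.258)"
```

```text
clock: 23.25
position: [0.5052, 0.0502, 0.2496]
tool_rot: [-3.141, -0.008, -0.007]
wrist_force: [-2.3, 1.1, 14.9]
width: 0.0323
23.25 pos [505.2  50.2 249.6] F [-2.3  1.1 14.9] w 32.3 z [ 4.3e-03  8.0e-04 -1.0e+00] | shift [-1.6  0.4 -8.4] turn [-0.05 -0.24  0.31]
clock: 23.38
position: [0.506, 0.0502, 0.2495]
tool_rot: [-3.141, -0.008, -0.009]
wrist_force: [-3.0, 0.8, 16.9]
width: 0.0325
23.38 pos [506.   50.2 249.5] F [-3.   0.8 16.9] w 32.5 z [ 6.e-03  8.e-04 -1.e+00] | shift [-2.3  0.4 -8.5] turn [-0.05 -0.34  0.31]
```

```bash
python3 -m jog '[-2.5,0,3.2,0,-0.6,0,10]';python3 -c "from h import *;corr(.5036,.0498,.258)"
```

```text
clock: 23.5
position: [0.5052, 0.0502, 0.2495]
tool_rot: [-3.141, -0.008, -0.003]
wrist_force: [-0.3, 0.1, 17.7]
width: 0.0326
23.5 pos [505.2  50.2 249.5] F [-0.3  0.1 17.7] w 32.6 z [ 1.9e-03  6.0e-04 -1.0e+00] | shift [-1.6  0.4 -8.5] turn [-0.04 -0.11  0.31]
```

```bash
python3 -m jog '[-1,0,3.4,0,-0.4,0,10]';python3 -c "from h import *;corr(.5036,.0498,.258)"
```

```text
clock: 23.62
position: [0.506, 0.0502, 0.2495]
tool_rot: [-3.141, -0.009, -0.002]
wrist_force: [-2.1, 0.4, 17.4]
width: 0.0327
23.62 pos [506.   50.2 249.5] F [-2.1  0.4 17.4] w 32.7 z [ 1.5e-03  5.0e-04 -1.0e+00] | shift [-2.4  0.4 -8.5] turn [-0.03 -0.09  0.31]
```

```bash
python3 -m jog '[-1.5,0,4.4,0,-0.1,0,10]';python3 -c "from h import *;corr(.5036,.0498,.258)"
```

```text
clock: 23.75
position: [0.5067, 0.0502, 0.2492]
tool_rot: [-3.141, -0.008, -0.012]
wrist_force: [-2.4, 0.8, 23.2]
width: 0.0328
23.75 pos [506.7  50.2 249.2] F [-2.4  0.8 23.2] w 32.8 z [ 7.8e-03  3.0e-04 -1.0e+00] | shift [-3.1  0.4 -8.8] turn [-0.02 -0.45  0.31]
```

```bash
python3 -m jog '[-3,0,4,0,-0.6,0,10]';python3 -c "from h import *;corr(.5036,.0498,.258)"
```

```text
clock: 23.88
position: [0.5062, 0.0502, 0.2493]
tool_rot: [-3.142, -0.009, -0.01]
wrist_force: [-0.1, -0.0, 18.0]
width: 0.0327
23.88 pos [506.2  50.2 249.3] F [-0.1 -0.  18. ] w 32.7 z [ 6.2e-03  1.0e-04 -1.0e+00] | shift [-2.5  0.4 -8.8] turn [-0.   -0.36  0.31]
```

```bash
python3 -m jog '[-2,0,4.6,0,-0.2,0,10]';python3 -c "from h import *;corr(.5036,.0498,.258)"
```

```text
clock: 24.0
position: [0.5067, 0.0502, 0.2491]
tool_rot: [3.141, 0.009, 0.019]
wrist_force: [-2.4, 1.0, 23.8]
width: 0.0323
24.0 pos [506.7  50.2 249.1] F [-2.4  1.  23.8] w 32.3 z [ 1.190e-02 -1.000e-04 -9.999e-01] | shift [-3.   0.4 -8.9] turn [ 0.01 -0.68  0.32]
```

```bash
python3 - <<'E'
from h import *
for n,cr,k in(("side",(160,80,260,220),4.2),("wrist",(120,80,390,304),2.5)):
    c=arm.read_camera(n);save(c,n+"11",cr,k)
corr(.5036,.0498,.258)
E
```

```text
24.1 pos [506.7  50.2 249.1] F [-1.5  0.  22.3] w 32.8 z [ 1.200e-02 -1.000e-04 -9.999e-01] | shift [-3.   0.4 -8.9] turn [ 0.01 -0.69  0.32]
```

View pics/side11.png

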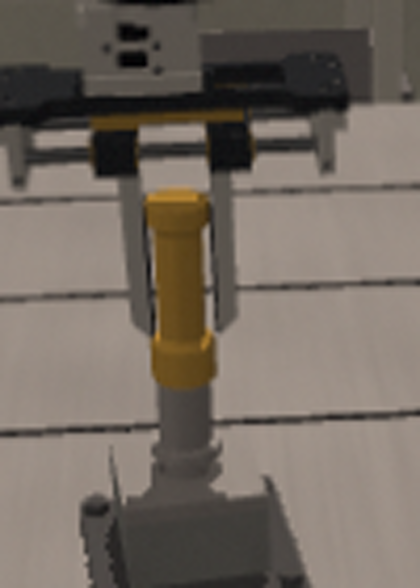

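The drift sits flat on the post: side crop shows the foot at (183,360). At about 26 N the post holds, with the collar about 9 mm above the face. To rule out a jam I'll ease off, re-level and press once more.

```bash
python3 -m jog '[-2.5,0,-1,0,-0.8,0.2,10, 0,0,-0.5,0,0,0,10]';python3 -c "from h import *;corr(.5038,.0498,.25)"
```

```text
clock: 24.35
position: [0.504, 0.0501, 0.2507]
tool_rot: [3.141, 0.003, -0.003]
wrist_force: [-0.9, 0.0, -3.2]
width: 0.0327
24.35 pos [504.   50.1 250.7] F [-0.9  0.  -3.2] w 32.7 z [-1.8e-03 -5.0e-04 -1.0e+00] | shift [-0.2  0.3  0.7] turn [0.03 0.1  0.11]
```

```bash
python3 -m jog '[0,0,2,0,0.1,0,10]';python3 -m jog '[-1,0,3,0,-0.1,0,10]';python3 -m jog '[-1,0,3.5,0,-0.2,0,10]';python3 -c "from h import *;corr(.5038,.0498,.25)"
```

```text
clock: 24.48
position: [0.5047, 0.0501, 0.2493]
tool_rot: [3.141, 0.003, 0.003]
wrist_force: [-0.7, 0.4, 14.8]
width: 0.0327
clock: 24.6
position: [0.5055, 0.0502, 0.2491]
tool_rot: [3.141, 0.003, 0.009]
wrist_force: [-2.3, -0.3, 24.7]
width: 0.0326
clock: 24.72
position: [0.5062, 0.0501, 0.2491]
tool_rot: [3.141, 0.003, 0.013]
wrist_force: [-3.0, 0.7, 21.4]
width: 0.0324
24.73 pos [506.2  50.1 249.1] F [-3.   0.7 21.4] w 32.4 z [ 8.5e-03 -4.0e-04 -1.0e+00] | shift [-2.4  0.3 -0.9] turn [ 0.02 -0.49  0.11]
```

It stops dead at TCP z 249.1 mm, the same as before, under 25–28 N, so the post is home. Now I take the drift back.

```bash
python3 -m jog '[-2,0,-2,0,-0.5,0,10, 0,0,-8,0,0,0,10, 0,0,-20,0,0,0,10, 0,-25,-5,0,0,0,10, 2,-45,0,0,0,0,10, 2,-45,0,0,0,0,10, 2,-45,0,0,0,0,10, 2,-30,0,0,0,0,10, 2,-15,0,0,0,0,10, 0,0,0,0,0,0,10]';python3 -c "from h import *;corr(.515,.265,.2)"
```

```text
clock: 25.98
position: [0.5123, 0.2594, 0.2768]
tool_rot: [3.137, -0.001, -0.025]
wrist_force: [-0.4, 0.3, -3.4]
width: 0.0326
25.98 pos [512.3 259.4 276.8] F [-0.4  0.3 -3.4] w 32.6 z [-0.016  -0.0049 -0.9999] | shift [ 4.  -5.9 76.7] turn [ 0.28  0.92 -0.04]
```

```bash
python3 -m jog '[3,-5,20,0.28,0.9,0,10, 0,0,30,0,0,0,10, 0,0,30,0,0,0,10, 0,0,25,0,0,0,10, 0,0,0,0,0,0,10]';python3 -c "from h import *;corr(.515,.265,.14)"
```

```text
clock: 26.6
position: [0.5153, 0.257, 0.1689]
tool_rot: [3.136, -0.008, -0.002]
wrist_force: [1.1, 0.1, -2.5]
width: 0.0321
26.6 pos [515.3 257.  168.9] F [ 1.1  0.1 -2.5] w 32.1 z [-0.0013 -0.0057 -1.    ] | shift [-0.4 -8.2 28.9] turn [ 0.33  0.07 -0.3 ]
```

```bash
python3 -m jog '[0,0,20,0.33,0.1,0,10, 0,0,0,0,0,0,10, 0,0,10,0,0,0,10, 0,0,0,0,0,0,10]';python3 -c "from h import *;corr(.515,.258,.128)"
```

```text
clock: 27.1
position: [0.5182, 0.2552, 0.1427]
tool_rot: [-3.14, 0.012, -0.011]
wrist_force: [0.1, -0.7, -2.7]
width: 0.0326
27.1 pos [518.2 255.2 142.7] F [ 0.1 -0.7 -2.7] w 32.6 z [ 0.0073  0.0011 -1.    ] | shift [-3.4 -2.8 14.7] turn [-0.07 -0.42 -0.43]
```

```bash
python3 -m jog '[-1,0,9,-0.1,-0.6,0,10, 0,0,0,0,0,0,10]';python3 -c "from h import *;corr(.515,.255,.127)"
```

```text
clock: 27.35
position: [0.5178, 0.2554, 0.1341]
tool_rot: [3.141, -0.012, -0.003]
wrist_force: [0.1, -0.8, -3.2]
width: 0.0325
27.35 pos [517.8 255.4 134.1] F [ 0.1 -0.8 -3.2] w 32.5 z [-2.2e-03 -1.0e-04 -1.0e+00] | shift [-2.8  0.5  7.1] turn [ 0.    0.12 -0.42]
```

```bash
python3 -m jog '[0,0,5,0,0.1,0,10, 0,0,0,0,0,0,10]';python3 -c "from h import *;corr(.515,.255,.127)"; python3 -m jog '[0,0,2,0,0,0,10, 0,0,0,0,0,0,10]';python3 -c "from h import *;corr(.515,.255,.127)"
```

```text
clock: 27.6
position: [0.5178, 0.2556, 0.1288]
tool_rot: [3.142, -0.011, -0.0]
wrist_force: [-0.0, 0.4, -2.8]
width: 0.0326
27.6 pos [517.8 255.6 128.8] F [-0.   0.4 -2.8] w 32.6 z [-1.e-04 -1.e-04 -1.e+00] | shift [-2.8  0.6  1.8] turn [ 0.    0.01 -0.41]
clock: 27.85
position: [0.5181, 0.2558, 0.1269]
tool_rot: [-3.141, 0.011, -0.001]
wrist_force: [0.5, -0.7, -2.7]
width: 0.033
27.85 pos [518.1 255.8 126.9] F [ 0.5 -0.7 -2.7] w 33.0 z [ 5.e-04  2.e-04 -1.e+00] | shift [-3.1  0.8 -0.1] turn [-0.01 -0.03 -0.41]
```

```bash
python3 -m jog '[0,0,1,0,0,0,10, 0,0,0,0,0,0,10]'; python3 -m jog '[0,0,1,0,0,0,10, 0,0,0,0,0,0,10]';python3 -c "from h import *;corr(.515,.255,.127)"
```

```text
clock: 28.1
position: [0.5182, 0.256, 0.1267]
tool_rot: [-3.141, 0.011, -0.002]
wrist_force: [-1.0, -0.3, -3.7]
width: 0.0327
clock: 28.35
position: [0.5183, 0.2563, 0.1267]
tool_rot: [-3.14, 0.011, -0.003]
wrist_force: [-1.0, -0.4, -1.6]
width: 0.0326
28.35 pos [518.3 256.3 126.7] F [-1.  -0.4 -1.6] w 32.6 z [ 0.0021  0.0015 -1.    ] | shift [-3.3  1.3 -0.3] turn [-0.09 -0.12 -0.41]
```

```bash
python3 -m jog '[0,0,1.5,-0.05,-0.1,0,10, 0,0,0,0,0,0,10]';python3 -c "from h import *;corr(.515,.255,.127)"
```

```text
clock: 28.6
position: [0.5185, 0.2565, 0.1267]
tool_rot: [-3.14, 0.012, -0.002]
wrist_force: [-0.9, 0.5, -1.4]
width: 0.0327
28.6 pos [518.5 256.5 126.7] F [-0.9  0.5 -1.4] w 32.7 z [ 0.0014  0.0014 -1.    ] | shift [-3.5  1.6 -0.3] turn [-0.08 -0.08 -0.42]
```

On the bench: z doesn't change and the load is off the wrist. I'll open, then rise.

```bash
python3 -m jog '[0,0,0,0,0,0,36, 0,0,0,0,0,0,45, 0,0,0,0,0,0,70, 0,0,0,0,0,0,90, 0,0,0,0,0,0,90, 0,0,0,0,0,0,90]'; python3 -c "from h import *
corr(.5185,.2565,.26)
c=arm.read_camera('wrist');save(c,'wrist12',(120,150,390,384),2.5)"
```

```text
clock: 29.35
position: [0.5196, 0.2565, 0.1263]
tool_rot: [-3.14, 0.011, -0.005]
wrist_force: [0.1, 0.0, 0.3]
width: 0.0815
29.35 pos [519.6 256.5 126.3] F [0.1 0.  0.3] w 81.5 z [ 0.0034  0.0015 -1.    ] | shift [  -0.6   -0.2 -133.7] turn [-0.09 -0.2  -0.42]
```

View pics/wrist12.png

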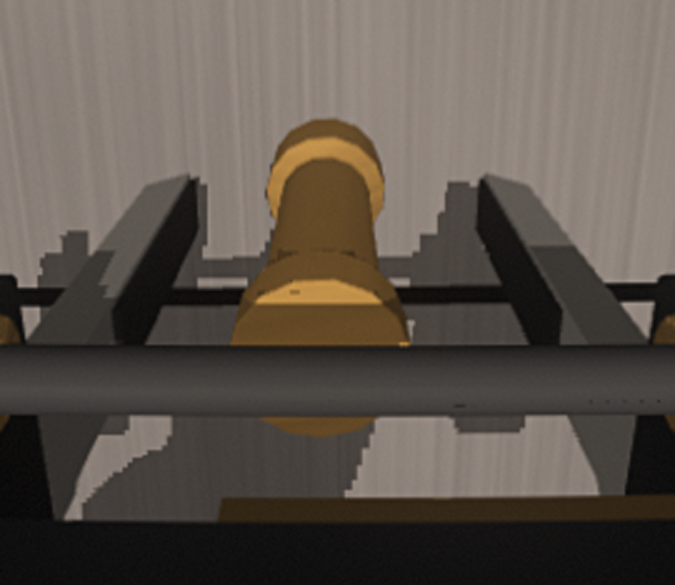

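The drift stands upright between the open fingers (knob about (320,330), foot (325,160)). I'll go straight up and then clear for a final look.

```bash
python3 -m jog '[0,0,-15,0,-0.2,0,90, 0,0,-25,0,0,0,90, 0,0,-35,0,0,0,90, 0,0,-40,0,0,0,90, 0,0,-40,0,0,0,90, 0,-40,0,0,0,0,90, -20,-40,0,0,0,0,90, -20,-40,0,0,0,0,90, 0,0,0,0,0,0,90]'; python3 - <<'E'
from h import *
corr(.5,.35,.28)
for n,cr,k in(("side",(130,110,270,360),2.3),("top",(80,80,420,300),2.2)):
    c=arm.read_camera(n);save(c,n+"13",cr,k)
    if n=="side": print([np.round(proj(c,X),1) for X in((.5035,.05,.122),(.5185,.256,.104))])
E
```

```text
clock: 30.52
position: [0.4801, 0.3792, 0.2867]
tool_rot: [-3.139, 0.016, -0.001]
wrist_force: [0.3, -0.9, 0.6]
width: 0.0898
30.52 pos [480.1 379.2 286.7] F [ 0.3 -0.9  0.6] w 89.8 z [ 6.0e-04  2.3e-03 -1.0e+00] | shift [20.2 29.   6.7] turn [-0.13 -0.03 -0.57]
[array([202.1, 169.7]), array([207.3, 140.3])]
```

View pics/side13.png

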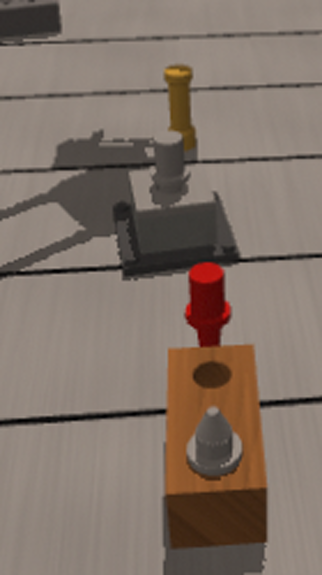

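View pics/top13.png

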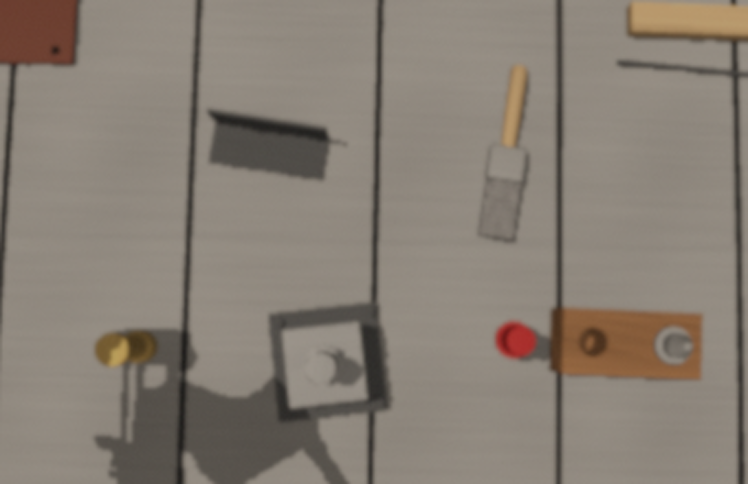

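Side crop: the post stands upright in the fixture, with its top at raw (203.0,169.6) against (202.1,169.7) predicted for a top height of 122 mm. The drift stands at (180,105). Top view: the rest is where it was at the start.

```bash
python3 -c "
from workcell import arm
s=arm.read_state();print(s['clock'],s['qvel'].round(3) if hasattr(s['qvel'],'round') else s['qvel'],s['wrist_force']);print(arm.sign_off())"
```

```text
30.625 [-0.027 -0.001  0.006 -0.003  0.002  0.   ] [-0.08116951  0.03778482  0.45917517]
the job is handed in; nothing more can be done
None
```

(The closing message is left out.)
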